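Clip the feeding tools into the sloping rack

TASK

Put the food scoop and the bowl brush away in the sloping clip rack: snap each one's handle fully home into both of the spring clips that fit its thickness, its head at the upper end. The boards give a little, so keep pressing until you feel it snap in at both clips, but do not force the rack; leave the dish, jar and tin where they stand.

Things in the scene. Friction and masses are not known exactly. Their poses are not given: they have to be found in the camera images.
- rack: Base, 210 x 290 x 12 mm, of the sloping clip rack: three lanes side by side in any order, 90 mm apart. Each is a board 84 x 185 mm, rising away from the robot at 27 degrees, on damped rubber springs: pressed slowly, board and clips give straight back by up to 20 mm (2 N at first, 22 N at the stop), so press on past rest until the handle snaps in. Origin: underside, below the middle pair of clips; z up.
- narrow_clips: Pair of spring clips, lower and upper in line, for the thin (16 mm) handle. Origin: midway between the clips, on the axis of a handle that is fully home. x: up the slope along that axis; y: left; z: squarely out of the board, so a handle goes in along -z; board face at z = -34 mm. Flared lips top out at z = 16 mm; mouth 10 mm at its narrowest. A handle only resting on the lips lies about 14 mm too high. The thick handle cannot enter.
- wide_clips: Pair of spring clips, lower and upper in line, for the thick (24 mm) handle. Origin: midway between the clips, on the axis of a handle that is fully home. x: up the slope along that axis; y: left; z: squarely out of the board, so a handle goes in along -z; board face at z = -34 mm. Flared lips top out at z = 19 mm; mouth 16 mm at its narrowest. A handle only resting on the lips lies about 19 mm too high.
- spoon_clips: Third lane of the rack, same slope and frame, with a steel spoon (handle 12 mm thick, 175 mm long in all) already in its clips and fixed there; nothing to do here.
- scoop: Food scoop, about 80 g, lying open side up. Origin: at shelf level below the handle's middle; x along the handle to the head, z up. Level round aluminium handle, 16 mm thick, axis 22 mm above the origin, x = -64 to 63 mm. Head: clear plastic box-shaped cup 66 x 52 x 42 mm high, x = 63 to 129 mm. Butt: grey square cap 34 wide, 36 high, x = -76 to -64 mm.
- brush: Bowl brush, about 120 g, lying bristles down. Origin: at shelf level below the handle's middle; x along the handle to the head, z up. Level round wooden handle, 24 mm thick, axis 24 mm above the origin, x = -64 to 63 mm. Head: wooden block with black bristles 70 x 42 x 36 mm high, x = 63 to 133 mm. Butt: square cap 34 wide, 38 high, x = -76 to -64 mm.
- narrow_up_home (a point): Home point of the upper narrow clip: axis of a seated handle, +40 (x) mm from the pair's origin. Clip 12 mm long, so 68 mm of handle stay free between the two. A fixed saddle under it stops the handle; the two jaws are pushed apart by the handle (4 to 12 N a clip, by friction), then it snaps in and is held.
- narrow_lo_home (a point): Home point of the lower narrow clip: axis of a seated handle, -40 (x) mm from the pair's origin. Clip 12 mm long, so 68 mm of handle stay free between the two. A fixed saddle under it stops the handle; the two jaws are pushed apart by the handle (4 to 12 N a clip, by friction), then it snaps in and is held.
- wide_up_home (a point): Home point of the upper wide clip: axis of a seated handle, +40 (x) mm from the pair's origin. Clip 12 mm long, so 68 mm of handle stay free between the two. A fixed saddle under it stops the handle; the two jaws are pushed apart by the handle (4 to 12 N a clip, by friction), then it snaps in and is held.
- wide_lo_home (a point): Home point of the lower wide clip: axis of a seated handle, -40 (x) mm from the pair's origin. Clip 12 mm long, so 68 mm of handle stay free between the two. A fixed saddle under it stops the handle; the two jaws are pushed apart by the handle (4 to 12 N a clip, by friction), then it snaps in and is held.
- scoop_up (a point): Point on the axis of the scoop's handle, 40 mm from the middle towards the head.
- scoop_lo (a point): Point on the axis of the scoop's handle, 40 mm from the middle towards the butt.
- brush_up (a point): Point on the axis of the brush's handle, 40 mm from the middle towards the head.
- brush_lo (a point): Point on the axis of the brush's handle, 40 mm from the middle towards the butt.
- dish: Yellow ceramic dish, 116 mm across, 38 mm high, beyond the tools; origin under its centre. Leave it.
- jar: Smoked-glass jar with a steel flip top, 84 mm across, 104 mm high; origin under its centre. Leave it.
- tin: Squat aluminium tin, 76 mm across, 50 mm high, on a low turntable (140 mm across); origin under its centre. Leave it.
Things that resemble listed ones, but are neither listed nor needed, are in the scene too. What is shaped like the scoop but red is not meant. Leave any pink look-alike of the brush alone.

How it is judged (in metres and radians):
At the end, for the whole second after the job is handed in: The scoop lies in the narrow clips and the brush in the wide clips, heads up the slope, each handle's axis within 3 mm (out of the board) and 4 mm (sideways) of home at both clips, within 20 mm along the slope of being centred, at rest and let go (z of scoop_up in the frame of narrow_clips between -0.003 and 0.003 m and y of scoop_up in the frame of narrow_clips between -0.004 and 0.004 m and z of scoop_lo in the frame of narrow_clips between -0.003 and 0.003 m and y of scoop_lo in the frame of narrow_clips between -0.004 and 0.004 m and x of scoop_up in the frame of narrow_clips between 0.02 and 0.06 m and linear speed of each of scoop, brush below 0.01 m/s and contact force between each of scoop, brush and the fingers below 0.1 N and z of brush_up in the frame of wide_clips between -0.003 and 0.003 m and y of brush_up in the frame of wide_clips between -0.004 and 0.004 m and z of brush_lo in the frame of wide_clips between -0.003 and 0.003 m and y of brush_lo in the frame of wide_clips between -0.004 and 0.004 m and x of brush_up in the frame of wide_clips between 0.02 and 0.06 m); the robot touches nothing.
It fails at once if the dish, jar or tin was moved more than 2 cm (distance of any of dish, jar, tin from where it was at the start of the episode above 0.02 m).
It fails at once if a lane of the rack was pressed with more than 100 N (contact force between any of narrow_clips, wide_clips, spoon_clips and anything else above 100 N).
It also fails if it takes over 72 s, if anything falls off the work surface, if the arm or the gripper's body presses on something with over 40 N, if the wrist force passes 120 N, or if a joint passes its speed limit or range.

ROBOT

A 6-joint arm with a two-finger parallel gripper is mounted at the origin on the work surface. World frame = base frame: x ahead of the robot, y to its left, z up, the work surface at z = 0. Lengths are in m, angles in degrees, forces in N, time in s.
With the tool pointing down it reaches from about 0.35 to 0.975 m from the base axis. Payload 7.1 kg.
Tool frame: the origin (TCP) lies between the finger pads; the fingertips stand 14 mm ahead of it and the grasp point (between the pads) lies 5 mm behind it; z points along the fingers, y is the line along which they close (so a half turn about z gives the same grasp; the last joint's range is limited). The gripper opens to 88 mm and grips with 3 to 60 N. Pads are 20 mm wide; open, the fingers measure 115 mm over their backs; the gripper's body (75 mm by 178 mm) begins 61 mm behind the grasp point.
Start: joints at [-69.786, 24.242, 93.386, -0, 62.372, -1.089], TCP at [0.227, -0.582, 0.237] pointing down, gripper open.
Joint ranges: [-172.04, 172.04], [-51.8, 120.97], [4.93, 147.93], [-75.15, 255.16], [6.16, 154.13], [-145.62, 145.62]. Speed limits (degrees/s): [136.94, 136.94, 172.46, 180, 180, 180].

INTERFACE

Orientations are given as [roll, pitch, yaw] about the fixed x, y, z axes, in that order (R = Rz(yaw) Ry(pitch) Rx(roll)).
In Python, from rig import sensors, snapshot, get_calibration, ctrl gives the robot as it stands.
- The arm moves only by the tool move_arm, never from a script. Its argument "moves" is a list of rows, each an object with "linear": the shift along the world's x, y, z each as a share of 0.8 m, from -1 to 1, a list of three; "turn": the turn about the world's z as a share of 1.5 rad, from -1 to 1. In form: [{"linear": [dx, dy, dz], "turn": turn}, ...]. A call has 1 to 8 rows; each row is the pose to reach, as a shift and turn from the pose commanded when the call began; what a row does not reach only later rows make up. A row lasts 1/8 s, in which the tool goes at most 62.5 mm and 10.7 degrees, less where a joint would pass 70% of its speed; a pose out of reach is approached as far as the arm can. A call with a number of a shift or a turn outside -1 to 1 is refused whole. A call with a gripper value outside its range is refused whole. "grip" is the finger opening in mm, from 0 to 87.8, set as the call begins (left out, the last holds). The fingers move at their own pace and stop on an object; "newtons" is the grip in N (left out, the last holds). Time passes only in rows, so rows that repeat a pose let the fingers close. It gives the time, the measured TCP pose, the force, the opening and the grip force at its end, in the units of the state.
- sensors.get_state(): the state, without advancing time (a new reading comes with each control period).
- snapshot(name): name is "scene" or "top" or "wrist"; returns the picture (420x560x3 uint8, blue, green, red); there is no depth.
- get_calibration(name): a dict with "fovy" (degrees; the focal length in pixels is half the picture's height over the tangent of half this angle, whatever the lens; pixels are square), "cx", "cy" (the principal point, pixels), "rvec" (rotation vector, rad) and "tvec" (3), from world to camera coordinates, as OpenCV has them. Camera axes: x right, y down, z forward; pixel columns grow to the right and rows downward; lengths in m; the calibration is good to about 2 mm. A picture is of the moment at which its call begins: read the wrist's pose just before it. get_calibration takes no time and is no camera call; for the wrist camera it gives the pose at the moment of the call.
- ctrl.finish_job(): hands the job in; it is judged then, once.
The state is a dict: "t": time; "joint_pos": joint angles; "dq": joint speeds; "joint_efforts": joint torques, N m; "eef_pos": TCP position; "tcp_rot": TCP orientation; "ft_force": force on the tool from outside, world axes, zero at the start; "wrist_torque": the same for the moment, N m; "finger_gap": finger opening in m; "finger_force": force on a finger pad.
Only numpy, scipy, OpenCV 4.12 (cv2) and the standard library are available. Lean on these libraries where they do the work, as an engineer would, in place of code of your own. Each camera call takes 0.05 s, during which the arm holds its last target. There are 200 camera calls.

## Working session

There is one attempt and no reset: what is moved stays moved. The work goes in short steps, Python scripts to look and compute and a tool call to move; the robot and the scene stay as the last step left them, time stands still between calls to the robot, and variables do not carry over. Pictures are saved under pics/ and viewed, at most 10 in all, crops included, and the job is handed in when it is done.

Besides the shell and the picture viewer there is one more tool, called after ">>>" as name([rows], argument=value, ...), one row to a line, values as JSON. move_arm: Moves the arm, as the interface text tells. Its arguments: {"type":"object","properties":{"moves":{"type":"array","items":{"type":"object","properties":{"linear":{"type":"array","items":{"type":"number","minimum":-1,"maximum":1}},"turn":{"type":"number","minimum":-1,"maximum":1}}}},"grip":{"type":"number"},"newtons":{"type":"number"}},"required":["moves"]}

```bash
ls; mkdir -p pics; python3 - <<'E'
from rig import sensors, snapshot, get_calibration
import cv2,json
for n in("scene","top"):
    im=snapshot(n); cv2.imwrite(f"pics/{n}.png",im)
    c=get_calibration(n); print(n,c)
s=sensors.get_state();print(s)
E
```

```text
pics
scene {'fovy': 54.438844773129176, 'cx': 282.5961094287401, 'cy': 204.41694922661804, 'rvec': array([ 1.06587363,  2.4053491 , -1.02936765]), 'tvec': array([ 0.38183513, -0.20965672,  1.507591  ])}
top {'fovy': 42.28098756654383, 'cx': 274.37310731277665, 'cy': 214.79179702079588, 'rvec': array([ 2.13822578, -2.13191923,  0.18066383]), 'tvec': array([-0.00287127,  0.58184234,  1.26779825])}
{'t': 0.1, 'joint_pos': array([-6.97876376e+01,  2.42823109e+01,  9.34271063e+01, -1.09299205e-03,
        6.23718279e+01, -1.08954109e+00]), 'dq': array([-0.14962577, -0.16856283, -0.15544736, -0.04051142,  0.02685168,
       -0.0310603 ]), 'joint_efforts': array([-9.35460994e-04, -5.45615101e+01, -2.74325734e+01,  6.44782651e-02,
        1.87880028e-02, -3.12550173e-05]), 'eef_pos': array([ 0.22689306, -0.58183863,  0.23595444]), 'tcp_rot': array([-1.79918751e+02, -5.77400841e-04,  2.13024106e+01]), 'ft_force': array([-0.03886504, -0.06689737,  0.22040406]), 'wrist_torque': array([ 0.01215916,  0.05443603, -0.05647764]), 'finger_force': 0.0, 'finger_gap': 0.08764899317165757}
```

View pics/scene.png

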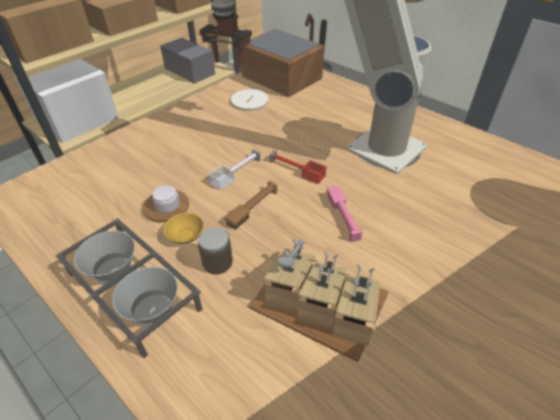

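View pics/top.png

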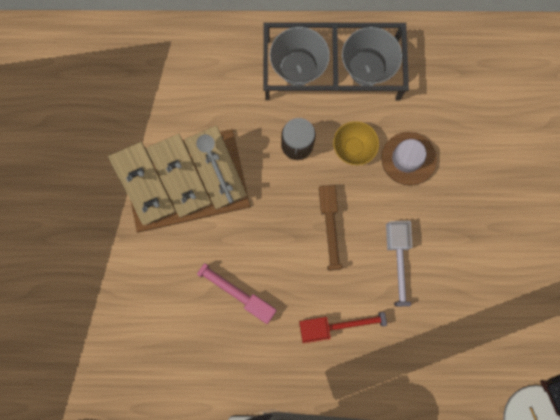

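The scene view shows the rack at (320,300), with the wooden brush at (252,205) and the scoop at (235,168). In the top view, the scoop runs from its butt at (404,303) to its head at (400,235). The brush runs from (334,267) to (329,198). The rack lanes have clips at (137,175)/(152,205) and (175,165)/(190,195), with the spoon in the right lane.

```bash
cat > h.py <<'E'
import numpy as np, cv2
from rig import sensors, snapshot, get_calibration
def cam(n):
    c=get_calibration(n); f=210/np.tan(np.radians(c['fovy']/2))
    K=np.array([[f,0,c['cx']],[0,f,c['cy']],[0,0,1]]); R=cv2.Rodrigues(c['rvec'])[0]
    return K,R,c['tvec']
def back(C,px,z):
    K,R,t=C; px=np.atleast_2d(px).astype(float)
    d=(R.T@np.linalg.inv(K)@np.c_[px,np.ones(len(px))].T).T; o=-R.T@t
    return o+d*((z-o[2])/d[:,2])[:,None]
def proj(C,P):
    K,R,t=C; return cv2.projectPoints(np.atleast_2d(P).astype(float),R,t,K,None)[0][:,0]
E
python3 - <<'E'
from h import *
C=cam('top'); np.set_printoptions(precision=3,suppress=True)
print('cam',-C[1].T@C[2])
print('scoop',back(C,[(404,303),(400,235)],.022)); print('brush',back(C,[(334,267),(329,198)],.024))
print('rack base corners',back(C,[(136,230),(249,206),(235,131)],.012)); print('clips',back(C,[(137,175),(152,205),(175,165),(190,195)],.09))
print('jar..',back(C,[(298,140),(357,143),(410,157)],.05))
W=cam('wrist');print('wrist cam',-W[1].T@W[2], 'axis',W[1][2],'xax',W[1][0], W[0][0,0])
im=cv2.imread('pics/top.png')
cv2.imwrite('pics/c1.png',cv2.resize(im[120:240,100:260],None,fx=5,fy=5,interpolation=cv2.INTER_CUBIC))
E
```

```text
cam [0.363 0.001 1.347]
scoop [[ 0.372 -0.314  0.022]
 [ 0.537 -0.31   0.022]]
brush [[ 0.458 -0.147  0.024]
 [ 0.629 -0.137  0.024]]
rack base corners [[0.549 0.342 0.012]
 [0.61  0.062 0.012]
 [0.805 0.1   0.012]]
clips [[0.67  0.325 0.09 ]
 [0.597 0.287 0.09 ]
 [0.694 0.236 0.09 ]
 [0.622 0.198 0.09 ]]
jar.. [[ 0.77  -0.059  0.05 ]
 [ 0.763 -0.205  0.05 ]
 [ 0.727 -0.335  0.05 ]]
wrist cam [ 0.292 -0.557  0.383] axis [-0.241 -0.094 -0.966] xax [ 0.364 -0.931  0.   ] 359.6629328424077
```

View pics/c1.png

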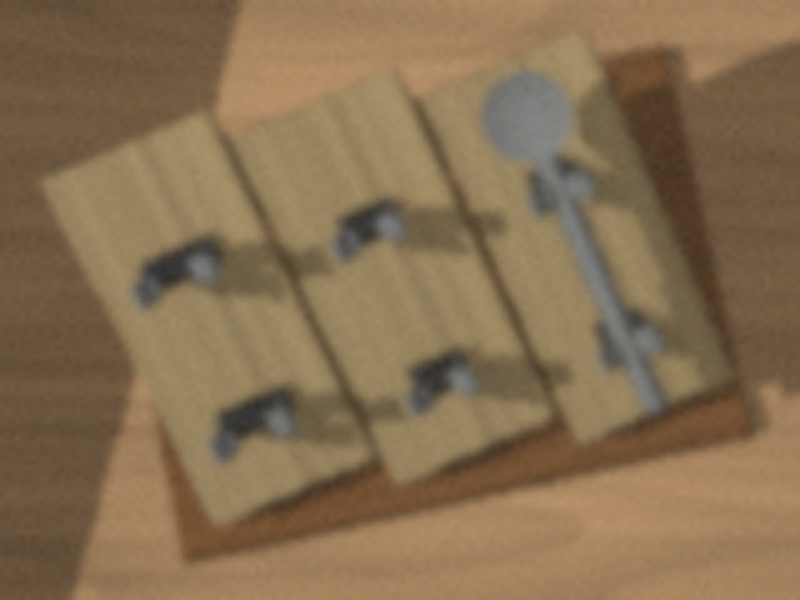

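The crop shows that the left lane's clips (about 80 px wide) are wider than the middle lane's (about 65 px). So left is wide, middle is narrow, and the spoon is on the right. I'll take close wrist views next.

>>> move_arm([
  {"linear": [0.29, 0.44, 0.1], "turn": -0.233},
  {"linear": [0.29, 0.44, 0.1], "turn": -0.233},
  {"linear": [0.29, 0.44, 0.1], "turn": -0.233},
  {"linear": [0.29, 0.44, 0.1], "turn": -0.233},
  {"linear": [0.29, 0.44, 0.1], "turn": -0.233},
  {"linear": [0.29, 0.44, 0.1], "turn": -0.233},
  {"linear": [0.29, 0.44, 0.1], "turn": -0.233},
  {"linear": [0.29, 0.44, 0.1], "turn": -0.233},
])

```text
t: 1.1
eef_pos: [0.4608, -0.2277, 0.3173]
tcp_rot: [180.0, -0.1, 1.6]
ft_force: [-0.1, -0.6, -0.1]
finger_gap: 0.0884
finger_force: 0.0
```

```bash
python3 - <<'E'
from h import *
import pickle
s=sensors.get_state();print(s['eef_pos'],s['tcp_rot'],s['t'])
C=cam('wrist');im=snapshot('wrist');cv2.imwrite('pics/w1.png',im);pickle.dump(C,open('w1.pkl','wb'))
E
```

```text
[ 0.46079345 -0.22769659  0.31728735] [ 1.79988628e+02 -7.26121823e-02  1.55634135e+00] 1.1
```

View pics/w1.png

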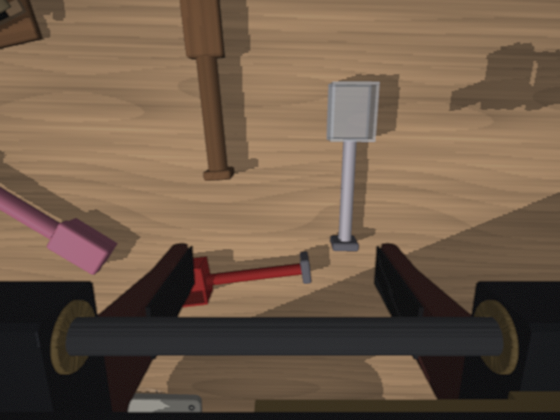

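The wrist view shows the scoop handle from (349,142) at the head to (345,236) at the butt. The brush handle runs from (206,57) to (217,169). The gripper's long side lies along its closing axis.

```bash
python3 - <<'E'
from h import *
import pickle
C=pickle.load(open('w1.pkl','rb'))
for n,a,b,z in(('scoop',(349,142),(345.5,236),.024),('brush',(206.5,57),(217,169),.026)):
    p=back(C,[a,b],z);d=p[0]-p[1];u=d/np.linalg.norm(d)
    print(n,p,'len',np.linalg.norm(d),'yaw',np.degrees(np.arctan2(d[1],d[0])),'mid',p.mean(0))
E
```

```text
scoop [[ 0.50151042 -0.3060921   0.024     ]
 [ 0.38200742 -0.31047482  0.024     ]] len 0.11958333845633375 yaw 2.1003556923030167 mid [ 0.44175892 -0.30828346  0.024     ]
brush [[ 0.59176905 -0.13733044  0.026     ]
 [ 0.46465862 -0.14668765  0.026     ]] len 0.12745438087637415 yaw 4.210221002668147 mid [ 0.52821383 -0.14200904  0.026     ]
```

>>> move_arm([
  {"linear": [-0.025, -0.1, -0.1], "turn": 0.006},
  {"linear": [-0.025, -0.1, -0.2], "turn": 0.006},
  {"linear": [-0.025, -0.1, -0.27], "turn": 0.006},
  {"linear": [-0.025, -0.1, -0.33], "turn": 0.006},
  {"linear": [-0.025, -0.1, -0.37], "turn": 0.006},
  {"linear": [-0.025, -0.1, -0.37], "turn": 0.006},
])

```text
t: 1.9
eef_pos: [0.4348, -0.3091, 0.0162]
tcp_rot: [-179.6, 0.5, 1.7]
ft_force: [-0.1, -0.2, 0.5]
finger_gap: 0.0879
finger_force: 0.0
```

>>> move_arm([
  {"linear": [0, 0, 0], "turn": 0},
  {"linear": [0, 0, 0], "turn": 0},
  {"linear": [0, 0, 0], "turn": 0},
  {"linear": [0, 0, 0], "turn": 0},
  {"linear": [0, 0, 0], "turn": 0},
  {"linear": [0, 0, 0], "turn": 0},
], grip=5, newtons=35)

```text
t: 2.65
eef_pos: [0.4392, -0.3103, 0.0208]
tcp_rot: [180.0, -0.0, 1.8]
ft_force: [-0.7, 0.3, 0.1]
finger_gap: 0.0313
finger_force: 0.0
```

>>> move_arm([
  {"linear": [0, 0, 0], "turn": 0},
  {"linear": [0, 0, 0], "turn": 0},
  {"linear": [0, 0, 0], "turn": 0},
  {"linear": [0, 0, 0], "turn": 0},
])

```text
t: 3.15
eef_pos: [0.439, -0.3102, 0.0206]
tcp_rot: [-180.0, 0.0, 1.8]
ft_force: [-0.0, 0.6, -0.3]
finger_gap: 0.0152
finger_force: 35.0
```

>>> move_arm([
  {"linear": [0, 0, 0.05], "turn": 0},
  {"linear": [0, 0, 0.12], "turn": 0},
  {"linear": [0, 0, 0.2], "turn": 0},
  {"linear": [0, 0, 0.28], "turn": 0},
  {"linear": [0, 0, 0.32], "turn": 0},
  {"linear": [0, 0, 0.32], "turn": 0},
])

```text
t: 3.9
eef_pos: [0.4403, -0.3112, 0.2796]
tcp_rot: [179.8, -0.3, 1.8]
ft_force: [0.6, 0.5, -1.2]
finger_gap: 0.0153
finger_force: 35.0
```

>>> move_arm([
  {"linear": [0.14, 0.51, 0.06], "turn": 0.119},
  {"linear": [0.14, 0.51, 0.06], "turn": 0.119},
  {"linear": [0.14, 0.51, 0.06], "turn": 0.119},
  {"linear": [0.14, 0.51, 0.06], "turn": 0.119},
  {"linear": [0.14, 0.51, 0.06], "turn": 0.119},
  {"linear": [0.14, 0.51, 0.06], "turn": 0.119},
  {"linear": [0.14, 0.51, 0.06], "turn": 0.119},
  {"linear": [0.14, 0.51, 0.06], "turn": 0.119},
])

```text
t: 4.9
eef_pos: [0.551, 0.1006, 0.3227]
tcp_rot: [-180.0, 0.1, 12.3]
ft_force: [-0.6, -0.7, -1.2]
finger_gap: 0.0152
finger_force: 35.0
```

>>> move_arm([
  {"linear": [0, 0, 0], "turn": 0},
  {"linear": [0, 0, 0], "turn": 0},
  {"linear": [0, 0, 0], "turn": 0},
])

```text
t: 5.28
eef_pos: [0.5508, 0.0965, 0.3244]
tcp_rot: [180.0, 0.0, 11.9]
ft_force: [0.9, -0.6, -0.9]
finger_gap: 0.0151
finger_force: 35.0
```

```bash
python3 - <<'E'
from h import *
import pickle
s=sensors.get_state();print(s['eef_pos'],s['tcp_rot'],s['t'])
C=cam('wrist');im=snapshot('wrist');cv2.imwrite('pics/w2.png',im);pickle.dump(C,open('w2.pkl','wb'))
E
```

```text
[0.55082764 0.09653444 0.32440483] [1.79999394e+02 3.02170870e-02 1.19191702e+01] 5.275
```

View pics/w2.png

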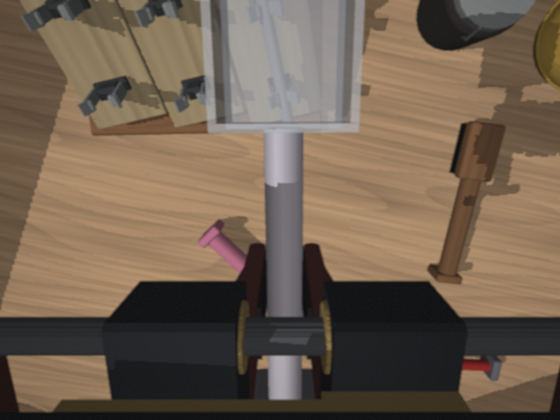

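The wrist view shows the rack's front-left base corner at (92,133). The base edge is horizontal in the image, so the rack's yaw is about 12°. The scoop is level and held straight, but it hides part of the rack, so I'll take one better view.

>>> move_arm([
  {"linear": [0.1, -0.06, 0.15], "turn": 0},
  {"linear": [0.1, -0.06, 0.15], "turn": 0},
  {"linear": [0.1, -0.06, 0.15], "turn": 0},
  {"linear": [0.1, -0.06, 0.15], "turn": 0},
  {"linear": [0.1, -0.06, 0.15], "turn": 0},
  {"linear": [0.1, -0.06, 0.15], "turn": 0},
])

```text
t: 6.08
eef_pos: [0.6299, 0.0501, 0.4431]
tcp_rot: [-180.0, 0.2, 12.0]
ft_force: [0.6, 0.9, -0.9]
finger_gap: 0.0149
finger_force: 35.0
```

```bash
python3 - <<'E'
from h import *
import pickle
s=sensors.get_state();print(s['eef_pos'],s['tcp_rot'],s['t'])
C=cam('wrist');im=snapshot('wrist');cv2.imwrite('pics/w3.png',im);pickle.dump(C,open('w3.pkl','wb'))
cv2.imwrite('pics/w3c.png',cv2.resize(im[0:225,0:300],None,fx=2.66,fy=2.66,interpolation=cv2.INTER_CUBIC))
E
```

```text
[0.6299446  0.050054   0.44314535] [-1.79972743e+02  1.50978732e-01  1.20453448e+01] 6.075
```

View pics/w3c.png

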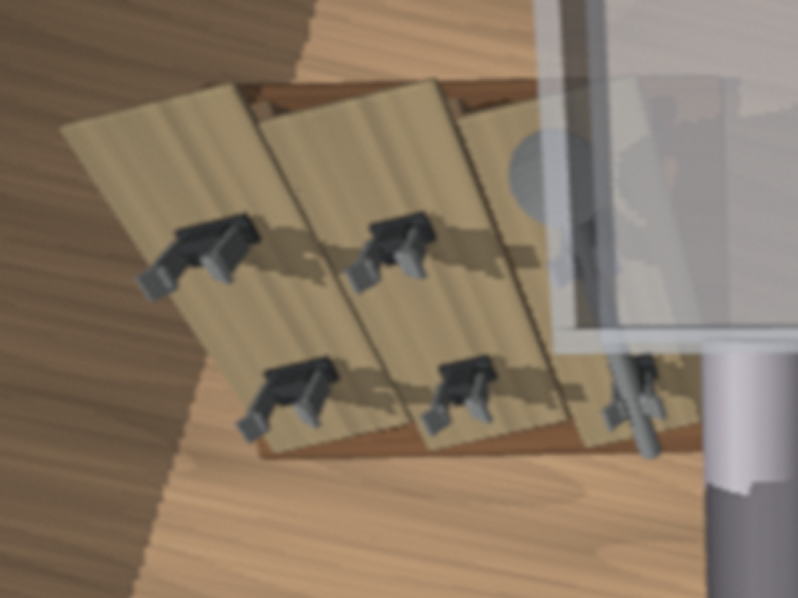

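The crop shows the wide lane's board corners at (62,129), (234,84), (410,424) and (272,453). The narrow lane's are at (262,123), (437,81), (567,420) and (430,450). I'll fit the rack model to both views.

```bash
cat > fit.py <<'E'
from h import *
import pickle
from scipy.optimize import least_squares
from scipy.spatial.transform import Rotation as Ro
W=pickle.load(open('w3.pkl','rb'));T=cam('top')
S=np.array([(62,129),(234,84),(410,424),(272,453),(262,123),(437,81),(567,420),(430,450)])/2.66
St=np.array([(42,182),(210,112),(378,460),(220,525),(232,135),(395,70),(553,412),(402,485)])/5+[100,120]
def lane(p,k,P):  # k=0 narrow,1 wide ; P in lane frame
    R=Ro.from_euler('ZY',[p[2],-np.radians(27)]).as_matrix()
    o=np.array([p[0],p[1],p[3]])+k*.09*np.array([-np.sin(p[2]),np.cos(p[2]),0])
    return o+np.atleast_2d(P)@R.T
def model(p):
    b=p[4]; c=[(b+.0925,.042,-.034),(b+.0925,-.042,-.034),(b-.0925,-.042,-.034),(b-.0925,.042,-.034)]
    return np.r_[lane(p,1,c),lane(p,0,c)]
def res(p,cs=((W,S),(T,St))): return np.concatenate([(proj(C,model(p))-s).ravel() for C,s in cs])
def fit(cs=((W,S),(T,St))): return least_squares(res,[.66,.22,.2,.1,0],args=(cs,),x_scale=[.01,.01,.02,.01,.01])
if __name__=='__main__':
    np.set_printoptions(precision=4,suppress=True)
    for cs in (((W,S),),((T,St),),((W,S),(T,St))):
        r=fit(cs);print(r.x,np.degrees(r.x[2]),'rms',np.sqrt(np.mean(r.fun**2)))
    p=r.x; np.save('p.npy',p)
    print(back(W,np.array([(260,458)])/2.66,.012))
    im=cv2.imread('pics/w3.png')[0:225,0:300];im=cv2.resize(im,None,fx=2.66,fy=2.66,interpolation=cv2.INTER_CUBIC)
    for k,zt in((0,.016),(1,.019)):
        for a in(proj(W,lane(p,k,[(-.046,0,zt),(.046,0,zt)])),proj(W,lane(p,k,[(-.046,0,-.034),(.046,0,-.034)]))):
            a=a*2.66;cv2.line(im,*[tuple(int(v) for v in q) for q in a],(0,0,255),1)
        for x in(-.046,-.034,.034,.046):
            q=proj(W,lane(p,k,[(x,-.02,zt),(x,.02,zt)]))*2.66
            cv2.line(im,*[tuple(int(v) for v in z) for z in q],(255,0,255),1)
    for q in model(p): cv2.circle(im,tuple(int(v) for v in proj(W,q)[0]*2.66),3,(0,255,0),1)
    cv2.imwrite('pics/ov.png',im)
E
python3 fit.py
```

```text
[ 0.7463  0.2574  0.3773  0.1578 -0.1022] 21.61844150450758 rms 4.315234254607104
[ 0.9818  0.3572  0.3978  0.2774 -0.3862] 22.79114077230089 rms 2.1483568053054687
[-0.843  -0.3819  0.3823 -0.7145  1.8204] 21.902955882071105 rms 3.4499483631152854
[[0.5462 0.3391 0.012 ]]
```

View pics/ov.png

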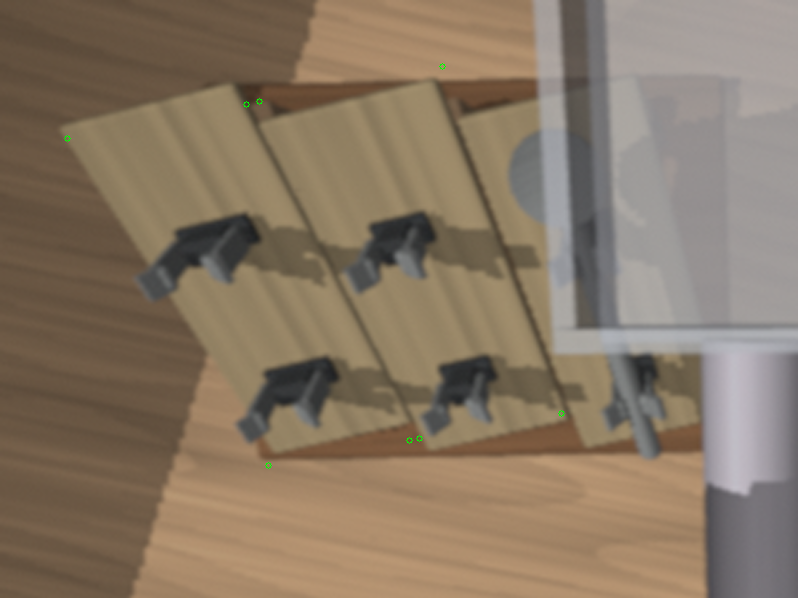

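```bash
cat > fit2.py <<'E'
from h import *
import pickle
from scipy.optimize import least_squares
from scipy.spatial.transform import Rotation as Ro
from fit import W,T,S,St
L=np.array([(345,266),(358,292),(423,413),(434,435),(137,279),(153,300),(237,425),(249,440)])/2.66
def lane(p,k,P):
    R=Ro.from_euler('ZY',[p[2],-np.radians(27)]).as_matrix()
    return np.array([p[0],p[1],p[3]])+k*np.array([p[5],p[6],0])+np.atleast_2d(P)@R.T
def board(p):
    b=p[4]; c=[(b+.0925,.042,-.034),(b+.0925,-.042,-.034),(b-.0925,-.042,-.034),(b-.0925,.042,-.034)]
    return np.r_[lane(p,1,c),lane(p,0,c)]
def lips(p):
    g=lambda k,w,z:lane(p,k,[(.046,w,z),(.034,w,z),(-.034,w,z),(-.046,w,z)])
    return np.r_[g(0,p[7],.016),g(1,p[8],.019)]
def res(p,top): 
    r=[proj(W,board(p))-S,proj(W,lips(p))-L]
    if top:r.append(proj(T,board(p))-St)
    return np.concatenate(r).ravel()
np.set_printoptions(precision=4,suppress=True)
for top in(0,1):
    r=least_squares(res,[.64,.22,.35,.1,0,-.02,.09,.012,.016],args=(top,),x_scale=.01)
    p=r.x;print(p,np.degrees(p[2]),'rms',np.sqrt(np.mean(r.fun**2)),'spacing',np.hypot(p[5],p[6]),np.degrees(np.arctan2(-p[5],p[6])))
    print(r.fun.reshape(-1,2).round(1).tolist())
np.save('p.npy',p)
E
python3 fit2.py
```

```text
[ 0.6506  0.2187  0.4239  0.1046  0.007  -0.0213  0.0887  0.0155  0.0179] 24.28728557481263 rms 0.527482528721439 spacing 0.09126097699472578 13.497951444572525
[[-0.9, -0.1], [0.4, 0.8], [0.4, -0.4], [0.4, 0.2], [-0.7, 0.2], [0.3, -0.1], [0.7, -0.4], [-0.3, -0.2], [0.8, 0.6], [0.5, -0.0], [-0.5, 0.4], [-0.9, -0.6], [0.2, -0.8], [0.3, 0.4], [-0.5, -0.8], [-0.2, 0.7]]
[ 0.6509  0.2181  0.4252  0.1062  0.0067 -0.0212  0.0881  0.0156  0.0183] 24.361248439803685 rms 0.5844974676563858 spacing 0.0906395283015302 13.545069277118586
[[-0.7, -0.0], [0.8, 0.7], [1.0, -0.2], [0.9, 0.4], [-0.8, 0.2], [0.4, -0.3], [1.0, -0.2], [-0.0, 0.1], [0.7, 0.5], [0.5, -0.2], [-0.4, 0.4], [-0.8, -0.6], [0.1, -0.8], [0.2, 0.4], [-0.4, -0.7], [-0.1, 0.9], [-0.5, -0.2], [-0.6, -0.4], [-0.9, -0.6], [-1.2, 0.3], [-0.3, 0.5], [0.3, -0.6], [0.3, 0.6], [-1.1, -0.1]]
```

>>> move_arm([
  {"linear": [-0.01, 0.194, -0.05], "turn": 0.1425},
  {"linear": [-0.01, 0.194, -0.12], "turn": 0.1425},
  {"linear": [-0.01, 0.194, -0.2], "turn": 0.1425},
  {"linear": [-0.01, 0.194, -0.26], "turn": 0.1425},
  {"linear": [-0.01, 0.194, -0.31], "turn": 0.1425},
  {"linear": [-0.01, 0.194, -0.34], "turn": 0.1425},
  {"linear": [-0.01, 0.194, -0.34], "turn": 0.1425},
  {"linear": [-0.01, 0.194, -0.34], "turn": 0.1425},
], newtons=20)

```text
t: 7.12
eef_pos: [0.6238, 0.2053, 0.1742]
tcp_rot: [180.0, -0.1, 24.3]
ft_force: [-1.1, 0.0, -0.8]
finger_gap: 0.0155
finger_force: 20.0
```

```bash
python3 - <<'E'
from h import *
s=sensors.get_state();print(s['eef_pos'],s['tcp_rot'],s['t'],s['ft_force'])
im=snapshot('wrist');cv2.imwrite('pics/w4.png',im)
E
```

```text
[0.62380237 0.20529063 0.17416534] [ 1.79987109e+02 -1.04222397e-01  2.42805661e+01] 7.125 [-1.06577078  0.03237281 -0.76919024]
```

View pics/w4.png

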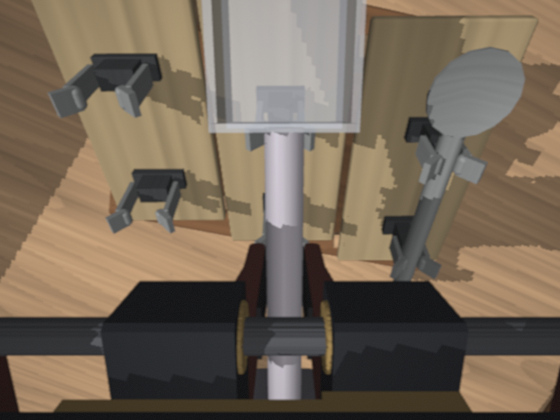

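The wrist view shows the handle at (285,140) centred over the narrow upper clip at (282,115). The gripper is aligned with the lane, so I'll go in along the board normal.

>>> move_arm([
  {"linear": [0.005, 0.002, -0.01], "turn": 0},
  {"linear": [0.01, 0.004, -0.02], "turn": 0},
  {"linear": [0.014, 0.006, -0.03], "turn": 0},
  {"linear": [0.017, 0.008, -0.037], "turn": 0},
  {"linear": [0.02, 0.009, -0.043], "turn": 0},
  {"linear": [0.022, 0.01, -0.048], "turn": 0},
  {"linear": [0.024, 0.011, -0.052], "turn": 0},
  {"linear": [0.024, 0.011, -0.052], "turn": 0},
])

```text
t: 8.18
eef_pos: [0.6424, 0.2141, 0.131]
tcp_rot: [-180.0, -0.0, 24.3]
ft_force: [-2.2, 1.8, 2.6]
finger_gap: 0.0151
finger_force: 20.0
```

>>> move_arm([
  {"linear": [0.002, 0.001, -0.004], "turn": 0},
  {"linear": [0.004, 0.002, -0.008], "turn": 0},
  {"linear": [0.005, 0.0025, -0.011], "turn": 0},
  {"linear": [0.006, 0.003, -0.014], "turn": 0},
  {"linear": [0.007, 0.0035, -0.016], "turn": 0},
  {"linear": [0.007, 0.0035, -0.016], "turn": 0},
])

```text
t: 8.93
eef_pos: [0.6478, 0.2165, 0.1181]
tcp_rot: [-180.0, 0.0, 24.3]
ft_force: [-4.3, 1.3, 2.6]
finger_gap: 0.0152
finger_force: 20.0
```

>>> move_arm([
  {"linear": [0.0013, 0.0006, -0.0028], "turn": 0},
  {"linear": [0.0026, 0.0012, -0.0056], "turn": 0},
  {"linear": [0.004, 0.0018, -0.0085], "turn": 0},
  {"linear": [0.004, 0.0018, -0.0085], "turn": 0},
  {"linear": [0.004, 0.0018, -0.0085], "turn": 0},
])

```text
t: 9.55
eef_pos: [0.6509, 0.218, 0.112]
tcp_rot: [-180.0, 0.0, 24.3]
ft_force: [-5.4, 0.2, 9.0]
finger_gap: 0.0158
finger_force: 20.0
```

```bash
python3 - <<'E'
from h import *
s=sensors.get_state();print(s['eef_pos'],s['t'],s['ft_force'],s['wrist_torque'])
im=snapshot('scene');w=snapshot('wrist')
a=cv2.resize(im[210:360,240:400],(480,450),interpolation=cv2.INTER_CUBIC)
cv2.imwrite('pics/s1.png',np.hstack([a,cv2.resize(w[0:420,130:430],(320,450))]))
E
```

```text
[0.65087371 0.21802411 0.1119652 ] 9.55 [-5.43639466  0.16584614  8.97945799] [0.21113058 0.86435027 0.08814237]
```

View pics/s1.png

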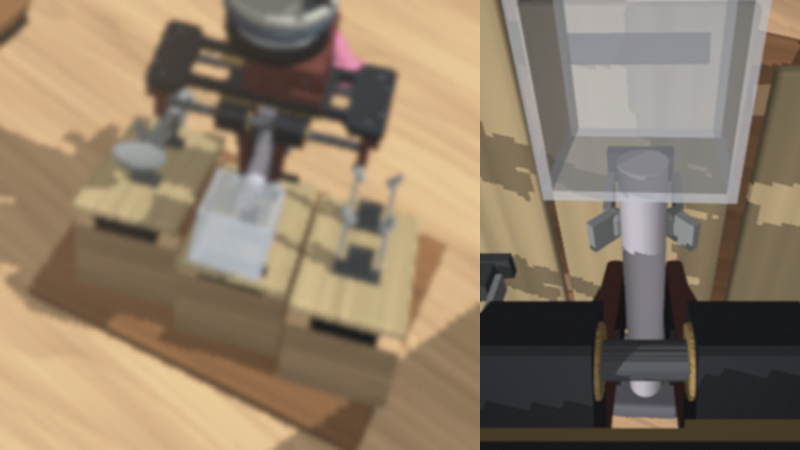

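The views show the handle tilted to the slope and lying in the lips of the upper clip. I'll tighten the grip and press.

>>> move_arm([
  {"linear": [0, 0, 0], "turn": 0},
  {"linear": [0.0013, 0.0006, -0.0028], "turn": 0},
  {"linear": [0.0026, 0.0012, -0.0056], "turn": 0},
  {"linear": [0.004, 0.0018, -0.0085], "turn": 0},
  {"linear": [0.0052, 0.0024, -0.0112], "turn": 0},
  {"linear": [0.0052, 0.0024, -0.0112], "turn": 0},
], newtons=60)

```text
t: 10.4
eef_pos: [0.6547, 0.2201, 0.1025]
tcp_rot: [-180.0, 0.1, 24.3]
ft_force: [-5.9, 1.6, 5.7]
finger_gap: 0.0149
finger_force: 60.0
```

```bash
python3 - <<'E'
from h import *
s=sensors.get_state();print(s['eef_pos'],s['t'],s['ft_force'],s['wrist_torque'])
E
```

```text
[0.65468912 0.22012054 0.10254918] 10.4 [-5.941829    1.57879748  5.72845412] [ 0.38986203  0.79625779 -0.04951945]
```

>>> move_arm([
  {"linear": [0.0013, 0.0006, -0.0028], "turn": 0},
  {"linear": [0.0026, 0.0012, -0.0056], "turn": 0},
  {"linear": [0.004, 0.0018, -0.0085], "turn": 0},
  {"linear": [0.004, 0.0018, -0.0085], "turn": 0},
  {"linear": [0.004, 0.0018, -0.0085], "turn": 0},
])

```text
t: 11.02
eef_pos: [0.6574, 0.2214, 0.0962]
tcp_rot: [-180.0, 0.1, 24.3]
ft_force: [-9.6, 1.1, 10.2]
finger_gap: 0.0148
finger_force: 60.0
```

>>> move_arm([
  {"linear": [0.0013, 0.0006, -0.0028], "turn": 0},
  {"linear": [0.0026, 0.0012, -0.0056], "turn": 0},
  {"linear": [0.004, 0.0018, -0.0085], "turn": 0},
  {"linear": [0.004, 0.0018, -0.0085], "turn": 0},
  {"linear": [0.004, 0.0018, -0.0085], "turn": 0},
])

```text
t: 11.65
eef_pos: [0.6602, 0.2221, 0.0916]
tcp_rot: [-180.0, 0.2, 24.2]
ft_force: [-16.6, -4.8, 27.2]
finger_gap: 0.0151
finger_force: 60.0
```

```bash
python3 - <<'E'
from h import *
s=sensors.get_state();print(s['eef_pos'],s['t'],s['ft_force'],s['wrist_torque'])
E
```

```text
[0.66016628 0.2220655  0.09155424] 11.65 [-16.5778051   -4.81401269  27.17617755] [-0.50262485  2.4399491  -0.01348383]
```

>>> move_arm([
  {"linear": [0.0013, 0.0006, -0.0028], "turn": 0},
  {"linear": [0.0021, 0.001, -0.0045], "turn": 0},
  {"linear": [0.0021, 0.001, -0.0045], "turn": 0},
])

```text
t: 12.02
eef_pos: [0.6621, 0.2229, 0.0893]
tcp_rot: [-180.0, 0.2, 24.2]
ft_force: [-19.8, -5.5, 35.2]
finger_gap: 0.0147
finger_force: 60.0
```

```bash
python3 - <<'E'
from h import *
s=sensors.get_state();print(s['eef_pos'],s['t'],s['ft_force'],s['wrist_torque'])
C=cam('wrist');w=snapshot('wrist');im=snapshot('scene')
a=cv2.resize(im[210:360,240:400],(480,450),interpolation=cv2.INTER_CUBIC)
cv2.imwrite('pics/s2.png',np.hstack([a,cv2.resize(w[0:420,130:430],(320,450))]))
E
```

```text
[0.66214801 0.22288209 0.08928252] 12.025 [-19.76430008  -5.48438421  35.24337637] [-0.75319395  2.88794637  0.00904075]
```

View pics/s2.png

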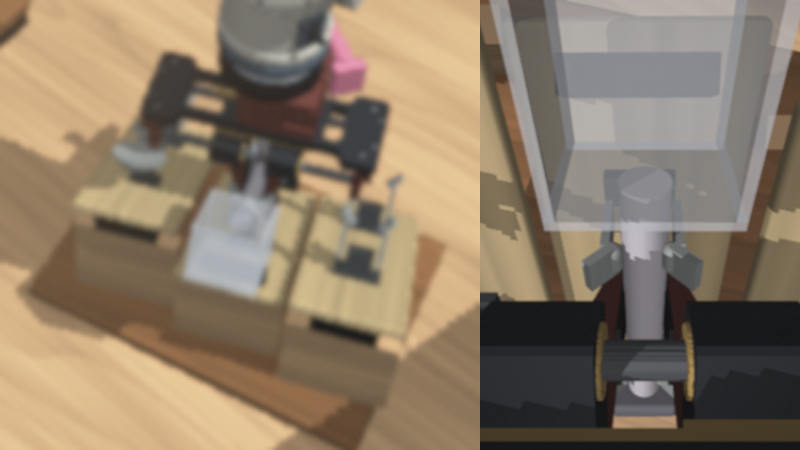

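>>> move_arm([
  {"linear": [0, 0, 0], "turn": 0},
  {"linear": [0, 0, 0], "turn": 0},
  {"linear": [0, 0, 0], "turn": 0},
  {"linear": [0, 0, 0], "turn": 0},
])

```text
t: 12.62
eef_pos: [0.6621, 0.2229, 0.0893]
tcp_rot: [-180.0, 0.1, 24.3]
ft_force: [-19.2, -4.5, 35.6]
finger_gap: 0.0153
finger_force: 60.0
```

>>> move_arm([
  {"linear": [-0.003, -0.0015, 0.006], "turn": 0},
  {"linear": [-0.006, -0.003, 0.0125], "turn": 0},
  {"linear": [-0.0083, -0.0038, 0.0178], "turn": 0},
  {"linear": [-0.0083, -0.0038, 0.0178], "turn": 0},
  {"linear": [-0.0083, -0.0038, 0.0178], "turn": 0},
])

```text
t: 13.25
eef_pos: [0.6573, 0.2207, 0.1]
tcp_rot: [180.0, -0.1, 24.3]
ft_force: [-2.6, 1.0, 6.7]
finger_gap: 0.0149
finger_force: 60.0
```

```bash
python3 - <<'E'
from h import *
s=sensors.get_state();print(s['eef_pos'],s['t'],s['ft_force'],s['wrist_torque'])
C=cam('wrist');w=snapshot('wrist');np.save('w5.npy',w)
import pickle;pickle.dump(C,open('w5.pkl','wb'))
E
```

```text
[0.65731976 0.22073926 0.10004866] 13.25 [-2.63144487  1.03121394  6.72348372] [ 0.35336987  0.22484665 -0.08197028]
```

>>> move_arm([
  {"linear": [0, 0, 0], "turn": 0},
  {"linear": [0, 0, 0], "turn": 0},
  {"linear": [0, 0, 0], "turn": 0},
  {"linear": [0, 0, 0.02], "turn": 0},
  {"linear": [0, 0, 0.07], "turn": 0},
  {"linear": [0, 0, 0.14], "turn": 0},
  {"linear": [-0.03, -0.03, 0.2], "turn": 0},
  {"linear": [-0.05, -0.05, 0.2], "turn": 0},
], grip=40)

```text
t: 14.3
eef_pos: [0.6185, 0.1806, 0.2657]
tcp_rot: [179.9, -0.5, 24.3]
ft_force: [0.0, -0.4, -0.2]
finger_gap: 0.0397
finger_force: 0.0
```

```bash
python3 - <<'E'
from h import *
import pickle
s=sensors.get_state();print(s['eef_pos'],s['tcp_rot'],s['t'],s['ft_force'])
C=cam('wrist');im=snapshot('wrist');cv2.imwrite('pics/w6.png',im);pickle.dump(C,open('w6.pkl','wb'))
sc=snapshot('scene');cv2.imwrite('pics/sc6.png',sc);cv2.imwrite('pics/top6.png',snapshot('top'))
E
```

```text
[0.61847311 0.1805711  0.26569718] [179.90653009  -0.52925505  24.27361561] 14.3 [ 0.02487007 -0.36993059 -0.23719821]
```

View pics/w6.png

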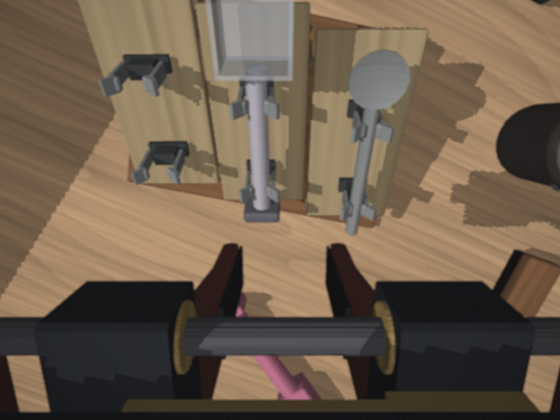

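The wrist view shows the scoop handle lying down the narrow lane through both clips, (257,100) to (262,190), with its head up the slope. I'll probe the seating depth by touch, with the fingers closed.

>>> move_arm([
  {"linear": [0.0154, 0.036, 0], "turn": 0},
  {"linear": [0.0154, 0.036, 0], "turn": 0},
  {"linear": [0.0154, 0.036, -0.05], "turn": 0},
  {"linear": [0.0154, 0.036, -0.1], "turn": 0},
  {"linear": [0.0154, 0.036, -0.125], "turn": 0},
  {"linear": [0.0154, 0.036, -0.125], "turn": 0},
], grip=0)

```text
t: 15.2
eef_pos: [0.6282, 0.209, 0.158]
tcp_rot: [-180.0, 0.2, 24.3]
ft_force: [0.8, 0.7, 0.1]
finger_gap: 0.0005
finger_force: 0.0
```

>>> move_arm([
  {"linear": [0.002, 0, -0.02], "turn": 0},
  {"linear": [0.002, 0, -0.032], "turn": 0},
  {"linear": [0.002, 0, -0.039], "turn": 0},
  {"linear": [0.002, 0, -0.039], "turn": 0},
  {"linear": [0.002, 0, -0.039], "turn": 0},
])

```text
t: 15.82
eef_pos: [0.6308, 0.2094, 0.1288]
tcp_rot: [180.0, -0.0, 24.3]
ft_force: [0.0, -0.5, 0.3]
finger_gap: 0.0005
finger_force: 0.0
```

>>> move_arm([
  {"linear": [0, 0, -0.002], "turn": 0},
  {"linear": [0, 0, -0.004], "turn": 0},
  {"linear": [0, 0, -0.005], "turn": 0},
  {"linear": [0, 0, -0.005], "turn": 0},
])

```text
t: 16.32
eef_pos: [0.6308, 0.2094, 0.1246]
tcp_rot: [180.0, -0.0, 24.3]
ft_force: [0.8, -0.1, 3.3]
finger_gap: 0.0004
finger_force: 1.0
```

>>> move_arm([
  {"linear": [0, 0, -0.002], "turn": 0},
  {"linear": [0, 0, -0.004], "turn": 0},
  {"linear": [0, 0, -0.005], "turn": 0},
  {"linear": [0, 0, -0.005], "turn": 0},
])

```text
t: 16.82
eef_pos: [0.6314, 0.2096, 0.1211]
tcp_rot: [180.0, -0.1, 24.3]
ft_force: [0.8, 0.2, 6.3]
finger_gap: 0.0006
finger_force: 2.5
```

>>> move_arm([
  {"linear": [0, 0, 0.04], "turn": 0},
  {"linear": [0.017, 0.008, 0.05], "turn": 0},
  {"linear": [0.034, 0.0155, 0.045], "turn": 0},
  {"linear": [0.034, 0.0155, 0.032], "turn": 0},
  {"linear": [0.034, 0.0155, 0.032], "turn": 0},
  {"linear": [0.034, 0.0155, 0.032], "turn": 0},
])

```text
t: 17.58
eef_pos: [0.6569, 0.2214, 0.1449]
tcp_rot: [-180.0, 0.1, 24.3]
ft_force: [-0.1, 0.1, 1.3]
finger_gap: 0.0002
finger_force: 0.0
```

>>> move_arm([
  {"linear": [0, 0, -0.002], "turn": 0},
  {"linear": [0, 0, -0.004], "turn": 0},
  {"linear": [0, 0, -0.005], "turn": 0},
  {"linear": [0, 0, -0.005], "turn": 0},
])

```text
t: 18.08
eef_pos: [0.6578, 0.2217, 0.142]
tcp_rot: [180.0, -0.0, 24.3]
ft_force: [0.5, -0.1, 0.8]
finger_gap: 0.0002
finger_force: 0.1
```

>>> move_arm([
  {"linear": [0, 0, -0.002], "turn": 0},
  {"linear": [0, 0, -0.004], "turn": 0},
  {"linear": [0, 0, -0.005], "turn": 0},
  {"linear": [0, 0, -0.005], "turn": 0},
])

```text
t: 18.58
eef_pos: [0.6581, 0.2218, 0.1383]
tcp_rot: [180.0, -0.0, 24.3]
ft_force: [0.7, 0.3, 4.3]
finger_gap: 0.0008
finger_force: 1.6
```

The two touch points, TCP z 0.1257 and 0.1408 taken 30 mm apart, give a 27° slope. The height is about 3 mm above the vision estimate, so both clips are seated. Next is the brush.

>>> move_arm([
  {"linear": [0, 0, 0.07], "turn": 0},
  {"linear": [-0.02, -0.05, 0.14], "turn": -0.05},
  {"linear": [-0.05, -0.12, 0.14], "turn": -0.1},
  {"linear": [-0.1625, -0.455, 0.14], "turn": -0.234},
  {"linear": [-0.1625, -0.455, 0.14], "turn": -0.234},
  {"linear": [-0.1625, -0.455, 0.14], "turn": -0.234},
  {"linear": [-0.1625, -0.455, 0.14], "turn": -0.234},
  {"linear": [-0.1625, -0.455, 0.14], "turn": -0.234},
], grip=80)

```text
t: 19.58
eef_pos: [0.5259, -0.1445, 0.2495]
tcp_rot: [-180.0, 0.1, 4.1]
ft_force: [0.6, 0.1, 0.4]
finger_gap: 0.0768
finger_force: 0.0
```

>>> move_arm([
  {"linear": [0, 0, 0], "turn": 0},
  {"linear": [0, 0, 0], "turn": 0},
  {"linear": [0, 0, 0], "turn": 0},
])

```text
t: 19.95
eef_pos: [0.528, -0.1411, 0.2497]
tcp_rot: [-180.0, 0.0, 4.2]
ft_force: [-0.2, 0.3, -0.0]
finger_gap: 0.0799
finger_force: 0.0
```

Go down 0.2285 m (share −0.286) and grip.

>>> move_arm([
  {"linear": [0, 0, -0.07], "turn": 0},
  {"linear": [0, 0, -0.14], "turn": 0},
  {"linear": [0, 0, -0.2], "turn": 0},
  {"linear": [0, 0, -0.25], "turn": 0},
  {"linear": [0, 0, -0.275], "turn": 0},
  {"linear": [0, 0, -0.286], "turn": 0},
  {"linear": [0, 0, -0.286], "turn": 0},
])

```text
t: 20.82
eef_pos: [0.528, -0.1417, 0.021]
tcp_rot: [-180.0, 0.0, 4.2]
ft_force: [-0.2, 0.8, -0.8]
finger_gap: 0.0801
finger_force: 0.0
```

>>> move_arm([
  {"linear": [0, 0, 0], "turn": 0},
  {"linear": [0, 0, 0], "turn": 0},
  {"linear": [0, 0, 0], "turn": 0},
  {"linear": [0, 0, 0], "turn": 0},
  {"linear": [0, 0, 0], "turn": 0},
  {"linear": [0, 0, 0], "turn": 0},
  {"linear": [0, 0, 0], "turn": 0},
  {"linear": [0, 0, 0], "turn": 0},
], grip=12, newtons=35)

```text
t: 21.82
eef_pos: [0.5277, -0.1422, 0.0212]
tcp_rot: [-180.0, 0.0, 4.2]
ft_force: [-0.6, 0.3, 0.9]
finger_gap: 0.0232
finger_force: 34.9
```

>>> move_arm([
  {"linear": [0, 0, 0.06], "turn": 0},
  {"linear": [0, 0, 0.13], "turn": 0},
  {"linear": [0, 0, 0.2], "turn": 0},
  {"linear": [0, 0, 0.27], "turn": 0},
  {"linear": [0, 0, 0.32], "turn": 0},
  {"linear": [0, 0, 0.34], "turn": 0},
])

```text
t: 22.58
eef_pos: [0.5285, -0.1425, 0.2954]
tcp_rot: [179.9, -0.2, 4.2]
ft_force: [-0.2, 0.5, -2.1]
finger_gap: 0.0231
finger_force: 34.9
```

>>> move_arm([
  {"linear": [0.088, 0.5415, 0], "turn": 0.234},
  {"linear": [0.088, 0.5415, 0], "turn": 0.234},
  {"linear": [0.088, 0.5415, 0], "turn": 0.234},
  {"linear": [0.088, 0.5415, 0], "turn": 0.234},
  {"linear": [0.088, 0.5415, 0], "turn": 0.234},
  {"linear": [0.088, 0.5415, 0], "turn": 0.234},
  {"linear": [0.088, 0.5415, 0], "turn": 0.234},
  {"linear": [0.088, 0.5415, 0], "turn": 0.234},
])

```text
t: 23.58
eef_pos: [0.5974, 0.2947, 0.2904]
tcp_rot: [-180.0, 0.2, 24.5]
ft_force: [-0.2, -0.6, -1.2]
finger_gap: 0.0236
finger_force: 34.9
```

>>> move_arm([
  {"linear": [0, 0, 0], "turn": 0},
  {"linear": [0, 0, -0.04], "turn": 0},
  {"linear": [0, 0, -0.08], "turn": 0},
  {"linear": [0, 0, -0.12], "turn": 0},
  {"linear": [0, 0, -0.14], "turn": 0},
  {"linear": [0, 0, -0.14], "turn": 0},
], newtons=22)

```text
t: 24.32
eef_pos: [0.5977, 0.2895, 0.1801]
tcp_rot: [180.0, 0.1, 24.2]
ft_force: [-1.0, 0.0, -1.1]
finger_gap: 0.0232
finger_force: 21.9
```

```bash
python3 - <<'E'
from h import *
s=sensors.get_state();print(s['eef_pos'],s['tcp_rot'],s['t'],s['ft_force'],s['wrist_torque'])
E
```

```text
[0.59767655 0.28954795 0.18007324] [1.79992940e+02 1.48989020e-01 2.41950166e+01] 24.325 [-0.97891036  0.00180106 -1.0905506 ] [-0.05078814  0.02546269 -0.04079053]
```

>>> move_arm([
  {"linear": [0.005, 0.004, -0.012], "turn": 0},
  {"linear": [0.01, 0.006, -0.024], "turn": 0},
  {"linear": [0.015, 0.008, -0.035], "turn": 0},
  {"linear": [0.019, 0.01, -0.043], "turn": 0},
  {"linear": [0.022, 0.012, -0.05], "turn": 0},
  {"linear": [0.025, 0.013, -0.055], "turn": 0},
  {"linear": [0.027, 0.014, -0.06], "turn": 0},
  {"linear": [0.027, 0.014, -0.06], "turn": 0},
])

```text
t: 25.32
eef_pos: [0.6201, 0.3023, 0.1332]
tcp_rot: [-180.0, -0.0, 24.3]
ft_force: [-1.4, 0.8, 3.2]
finger_gap: 0.0237
finger_force: 22.0
```

>>> move_arm([
  {"linear": [0.002, 0.001, -0.004], "turn": 0},
  {"linear": [0.004, 0.002, -0.008], "turn": 0},
  {"linear": [0.0052, 0.0024, -0.0112], "turn": 0},
  {"linear": [0.0065, 0.003, -0.014], "turn": 0},
  {"linear": [0.0078, 0.0035, -0.0168], "turn": 0},
  {"linear": [0.0078, 0.0035, -0.0168], "turn": 0},
])

```text
t: 26.08
eef_pos: [0.6261, 0.305, 0.1195]
tcp_rot: [-180.0, -0.0, 24.3]
ft_force: [-2.6, -0.8, 3.3]
finger_gap: 0.0237
finger_force: 22.0
```

```bash
python3 - <<'E'
from h import *
s=sensors.get_state();print(s['eef_pos'],s['tcp_rot'],s['t'],s['ft_force'],s['wrist_torque'])
E
```

```text
[0.62614765 0.30499018 0.11954468] [-1.79998402e+02 -4.02040014e-03  2.42685353e+01] 26.075 [-2.61729175 -0.76333749  3.31125006] [-0.03848971  0.2636081   0.03945841]
```

>>> move_arm([
  {"linear": [0.0013, 0.0006, -0.0028], "turn": 0},
  {"linear": [0.0026, 0.0012, -0.0056], "turn": 0},
  {"linear": [0.004, 0.0018, -0.0085], "turn": 0},
  {"linear": [0.004, 0.0018, -0.0085], "turn": 0},
])

```text
t: 26.58
eef_pos: [0.6293, 0.3064, 0.1125]
tcp_rot: [-180.0, 0.0, 24.3]
ft_force: [-1.6, -0.1, 2.9]
finger_gap: 0.0234
finger_force: 22.0
```

>>> move_arm([
  {"linear": [0, 0, 0], "turn": 0},
  {"linear": [0.0013, 0.0006, -0.0028], "turn": 0},
  {"linear": [0.0026, 0.0012, -0.0056], "turn": 0},
  {"linear": [0.004, 0.0018, -0.0085], "turn": 0},
  {"linear": [0.0052, 0.0024, -0.0112], "turn": 0},
  {"linear": [0.0052, 0.0024, -0.0112], "turn": 0},
], newtons=60)

```text
t: 27.32
eef_pos: [0.6323, 0.3078, 0.1044]
tcp_rot: [-180.0, 0.1, 24.3]
ft_force: [-8.2, -2.0, 9.9]
finger_gap: 0.0226
finger_force: 60.0
```

>>> move_arm([
  {"linear": [0.0013, 0.0006, -0.0028], "turn": 0},
  {"linear": [0.0026, 0.0012, -0.0056], "turn": 0},
  {"linear": [0.004, 0.0018, -0.0085], "turn": 0},
  {"linear": [0.004, 0.0018, -0.0085], "turn": 0},
])

```text
t: 27.82
eef_pos: [0.6354, 0.3092, 0.0975]
tcp_rot: [180.0, 0.1, 24.3]
ft_force: [-8.0, -2.7, 8.3]
finger_gap: 0.0227
finger_force: 60.0
```

>>> move_arm([
  {"linear": [0.0013, 0.0006, -0.0028], "turn": 0},
  {"linear": [0.0026, 0.0012, -0.0056], "turn": 0},
  {"linear": [0.004, 0.0018, -0.0085], "turn": 0},
  {"linear": [0.004, 0.0018, -0.0085], "turn": 0},
])

```text
t: 28.32
eef_pos: [0.6384, 0.3106, 0.0908]
tcp_rot: [180.0, 0.2, 24.3]
ft_force: [-10.6, -3.0, 11.8]
finger_gap: 0.0231
finger_force: 60.0
```

>>> move_arm([
  {"linear": [0.0013, 0.0006, -0.0028], "turn": 0},
  {"linear": [0.0026, 0.0012, -0.0056], "turn": 0},
  {"linear": [0.0026, 0.0012, -0.0056], "turn": 0},
  {"linear": [0.0026, 0.0012, -0.0056], "turn": 0},
])

```text
t: 28.82
eef_pos: [0.6401, 0.3113, 0.0889]
tcp_rot: [180.0, 0.2, 24.3]
ft_force: [-18.8, -8.1, 29.3]
finger_gap: 0.0231
finger_force: 60.0
```

>>> move_arm([
  {"linear": [0.0013, 0.0006, -0.0028], "turn": 0},
  {"linear": [0.002, 0.001, -0.0045], "turn": 0},
  {"linear": [0.002, 0.001, -0.0045], "turn": 0},
])

```text
t: 29.2
eef_pos: [0.6423, 0.3123, 0.0869]
tcp_rot: [180.0, 0.1, 24.3]
ft_force: [-21.4, -8.3, 37.0]
finger_gap: 0.0228
finger_force: 60.0
```

>>> move_arm([
  {"linear": [-0.003, -0.0015, 0.006], "turn": 0},
  {"linear": [-0.006, -0.003, 0.0125], "turn": 0},
  {"linear": [-0.0083, -0.0038, 0.0178], "turn": 0},
  {"linear": [-0.0083, -0.0038, 0.0178], "turn": 0},
])

```text
t: 29.7
eef_pos: [0.6376, 0.3102, 0.0972]
tcp_rot: [-180.0, -0.1, 24.3]
ft_force: [0.8, 0.9, 4.7]
finger_gap: 0.0229
finger_force: 60.0
```

>>> move_arm([
  {"linear": [0, 0, 0], "turn": 0},
  {"linear": [0, 0, 0], "turn": 0},
  {"linear": [0, 0, 0], "turn": 0},
  {"linear": [0, 0, 0.02], "turn": 0},
  {"linear": [0, 0, 0.05], "turn": 0},
  {"linear": [0, 0, 0.09], "turn": 0},
  {"linear": [0, 0, 0.1], "turn": 0},
], grip=46)

```text
t: 30.58
eef_pos: [0.6383, 0.3105, 0.1799]
tcp_rot: [-180.0, -0.3, 24.3]
ft_force: [-0.3, 1.0, 1.1]
finger_gap: 0.0458
finger_force: 0.0
```

>>> move_arm([
  {"linear": [-0.035, -0.0176, 0], "turn": 0},
  {"linear": [-0.035, -0.0176, 0], "turn": 0},
  {"linear": [-0.035, -0.0176, 0], "turn": 0},
  {"linear": [-0.035, -0.0176, 0], "turn": 0},
  {"linear": [-0.035, -0.0176, -0.02], "turn": 0},
  {"linear": [-0.035, -0.0176, -0.04], "turn": 0},
  {"linear": [-0.035, -0.0176, -0.053], "turn": 0},
  {"linear": [-0.035, -0.0176, -0.053], "turn": 0},
], grip=0)

```text
t: 31.58
eef_pos: [0.608, 0.2955, 0.1324]
tcp_rot: [180.0, 0.2, 24.3]
ft_force: [-0.0, -1.2, 1.1]
finger_gap: 0.0004
finger_force: 0.0
```

>>> move_arm([
  {"linear": [0, 0, -0.002], "turn": 0},
  {"linear": [0, 0, -0.004], "turn": 0},
  {"linear": [0, 0, -0.006], "turn": 0},
  {"linear": [0, 0, -0.006], "turn": 0},
])

```text
t: 32.08
eef_pos: [0.609, 0.2959, 0.1296]
tcp_rot: [-180.0, -0.0, 24.3]
ft_force: [-0.2, -0.1, 1.4]
finger_gap: 0.0004
finger_force: 0.3
```

>>> move_arm([
  {"linear": [0, 0, -0.002], "turn": 0},
  {"linear": [0, 0, -0.004], "turn": 0},
  {"linear": [0, 0, -0.006], "turn": 0},
  {"linear": [0, 0, -0.006], "turn": 0},
])

```text
t: 32.58
eef_pos: [0.6094, 0.2961, 0.1251]
tcp_rot: [-180.0, -0.1, 24.3]
ft_force: [0.2, 1.3, 5.8]
finger_gap: 0.0005
finger_force: 2.2
```

>>> move_arm([
  {"linear": [0, 0, 0.04], "turn": 0},
  {"linear": [0.016, 0.007, 0.05], "turn": 0},
  {"linear": [0.032, 0.0144, 0.045], "turn": 0},
  {"linear": [0.032, 0.0144, 0.03], "turn": 0},
  {"linear": [0.032, 0.0144, 0.03], "turn": 0},
  {"linear": [0.032, 0.0144, 0.03], "turn": 0},
])

```text
t: 33.33
eef_pos: [0.6336, 0.307, 0.1474]
tcp_rot: [180.0, 0.1, 24.3]
ft_force: [-0.0, 0.2, 0.4]
finger_gap: 0.0002
finger_force: 0.0
```

>>> move_arm([
  {"linear": [0, 0, -0.002], "turn": 0},
  {"linear": [0, 0, -0.004], "turn": 0},
  {"linear": [0, 0, -0.006], "turn": 0},
  {"linear": [0, 0, -0.006], "turn": 0},
])

```text
t: 33.83
eef_pos: [0.6345, 0.3074, 0.1438]
tcp_rot: [-180.0, -0.0, 24.3]
ft_force: [0.0, 0.8, 0.6]
finger_gap: 0.0006
finger_force: 0.3
```

>>> move_arm([
  {"linear": [0, 0, -0.002], "turn": 0},
  {"linear": [0, 0, -0.004], "turn": 0},
  {"linear": [0, 0, -0.006], "turn": 0},
  {"linear": [0, 0, -0.006], "turn": 0},
])

```text
t: 34.33
eef_pos: [0.635, 0.3077, 0.1395]
tcp_rot: [-180.0, -0.1, 24.3]
ft_force: [1.0, 1.4, 4.6]
finger_gap: 0.0003
finger_force: 2.1
```

>>> move_arm([
  {"linear": [0, 0, 0.05], "turn": 0},
  {"linear": [0, 0, 0.12], "turn": 0},
  {"linear": [-0.03, -0.03, 0.2], "turn": 0},
  {"linear": [-0.1, -0.1, 0.25], "turn": 0},
  {"linear": [-0.15, -0.15, 0.25], "turn": 0},
  {"linear": [-0.15, -0.15, 0.25], "turn": 0},
  {"linear": [-0.15, -0.15, 0.25], "turn": 0},
  {"linear": [-0.15, -0.15, 0.25], "turn": 0},
])

```text
t: 35.33
eef_pos: [0.5149, 0.1877, 0.3386]
tcp_rot: [-180.0, -0.0, 24.3]
ft_force: [0.9, 0.5, 0.5]
finger_gap: 0.0003
finger_force: 0.0
```

```bash
python3 - <<'E'
from rig import sensors,ctrl
s=sensors.get_state();print(s['eef_pos'],s['ft_force'],s['t'])
print(ctrl.finish_job())
E
```

```text
[0.51488388 0.18773109 0.33864857] [0.86836076 0.54249163 0.53946358] 35.325
the job is handed in; nothing more can be done
None
```

The job is handed in at 35 s: touch probes put the scoop (narrow clips) and brush (wide clips) fully home at both clips, heads up the slope, but no verdict came back, and I viewed 11 pictures against the limit of 10.

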